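Find the high spot of a mixer shaft with a dial indicator

TASK

Check the runout of the mixer's drive shaft on the V-block fixture: gently lower the indicator carriage by its tab right down onto its stop collar, so that the sprung plunger rests on the shaft's eccentric, then turn the shaft by its crank handle, without lifting it out of the V-blocks, to find the high spot and leave it there with the dial needle at its highest reading. Do not press the carriage so hard that the column sinks, keep off the plunger, let go when done, and leave the other things on the bench alone.

Things in the scene. Friction and masses are not known exactly. Their poses are not given: they have to be found in the camera images.
- fixture: fixed runout fixture: dark steel plate 175 x 270 x 16 mm with two steel V-blocks (60 wide, 30 thick, 90 mm tall, at y -0.085 and 0.060) and thin spring clips over the shaft up to z 0.110. Origin on the bench; z up; y along the shaft axis towards the crank; x away from the column (at yaw 0 away from the robot). The plate spans x -0.115..0.060, y -0.135..0.135.
- column_top (a point): top of the fixture's upright column, 22 mm in diameter, at x -0.075, y -0.012, z 0.192 of the fixture
- shaft_axis (a point): point on the axis of the shaft (steel, 20 mm in diameter), at x 0, y 0, z 0.085 of the fixture; the axis is parallel to the fixture's y
- eccentric_axis (a point): point on the shaft axis, at y -0.012 of the fixture, inside the eccentric: a steel disc 36 mm in diameter and 30 mm long whose centre is 4 mm off the axis, at an angle to the crank that differs each time. Its high spot comes under the plunger somewhere between shaft angles -0.35 and 1.25.
- shaft (a joint): turn of the shaft (rad) about the fixture's +y. 0 = crank handle straight above the axis; at angle a the handle's centre is at x = 0.032 sin a, y = 0.132, z = 0.085 + 0.032 cos a of the fixture. Starts between -1.25 and -1.05 (handle on the column side). Turns either way and stays where left: friction about 0.11 N m, some 3.5 N at the handle.
- crank_grip (a point): centre of the crank handle: black sleeve 14 mm in diameter, 46 mm long, parallel to the shaft, spinning freely on its pin, so a gripper pinching it from above (closing along the fixture's x) keeps its orientation round the arc of radius 32 mm. It stands on the outer face (y 0.108) of a wheel 84 mm in diameter. From above it can be followed over the upper half circle (-1.5 to 1.5).
- seat (a joint): lift of the shaft in its V-blocks (m): 0 seated. Its weight and the spring clips hold it down with about 16 N; a stronger upward pull lifts it.
- column (a joint): how far the column has sunk into its foot (m): 0 normally. A spring in the foot gives way when the carriage is pressed down with more than about 18 N on its stop, which spoils the reading; 2 mm takes about 24 N.
- carriage (a joint): how far the indicator carriage is slid down its column (m): 0 at the top, 0.030 on the stop collar; starts between 0 and 0.008. Friction holds it where it is left; sliding it down takes about 6 to 9 N, and it stops at the collar.
- tab_top (a point): centre of the top of the black upright lowering tab on the carriage, at x -0.075, y -0.067 of the fixture, z 0.236 with the carriage at the top (0.206 on the stop). The tab is 12 mm thick along the fixture's x, 26 mm wide along y and stands clear for 60 mm; pinch it from above or press down on it.
- plunger: underside of the tip of the indicator's sprung plunger, an 8 mm steel ball on a 5.6 mm rod, at x 0, y -0.012 of the fixture over the eccentric; it gives upward up to 12 mm against 1 to 4 N. Only the shaft should push it.
- dial_centre (a point): centre of the indicator's round white dial, 60 mm in diameter, facing straight up above the plunger
- needle (a joint): angle (rad) of the black dial needle, growing clockwise seen from above as the plunger is pushed in: 0.6 rad per mm. 0 = plunger free, needle pointing to the fixture's -x, at a long tick (ticks every 15 degrees). With the carriage on its stop it reads a constant plus about 2.4 cos(shaft angle from the high spot), within one turn.
- spray_bottle: bystander: white plastic bottle 64 mm in diameter, 170 mm tall, origin under its centre
- bearing: bystander: steel bearing ring 52 mm outside, 24 mm inside, 15 mm tall, origin under its centre
- sample_jar: bystander: clear jar 56 mm in diameter, 70 mm tall, origin under its centre

How it is judged (in metres and radians):
On the way, in this order (a step that is already met when the one before it is completed fails the run):
1. the carriage is down on its stop with the plunger pressed in by the shaft (value of joint carriage above 0.0285 m and value of joint needle above 0.5 rad), for 0.2 s.
2. with the carriage down, the shaft is turned so that its high spot is under the plunger (value of joint carriage above 0.0285 m and value of joint needle above 4.98 rad), for 0.2 s.
At the end, for the whole second after the job is handed in: the carriage within 1.5 mm of its stop (joint above 0.0285), the needle within about 0.1 rad of the highest reading the shaft gives (which is about 5.08 rad with the carriage on its stop), the shaft seated in its V-blocks (lift under 1 mm) and still, the column not sunk (under 1 mm) (all of step 2 and value of joint each of seat, column below 0.001 m and velocity of joint shaft between -0.05 and 0.05 rad/s); the robot touches nothing.
It fails at once if the shaft is lifted more than 2 mm in its V-blocks (value of joint seat above 0.002 m).
It fails at once if the robot pushes the plunger (contact force between any of the arm, the fingers and plunger above 1 N).
It fails at once if the carriage is pressed so hard that the column sinks more than 2 mm (value of joint column above 0.002 m).
It fails at once if a bystander is moved more than 20 mm (distance of any of spray_bottle, bearing, sample_jar from where it was at the start of the episode above 0.02 m).
It also fails if it takes over 46 s, if anything falls off the work surface, if the arm or the gripper's body presses on something with over 40 N, if the wrist force passes 120 N, or if a joint passes its speed limit or range.

ROBOT

A 7-joint arm with a two-finger parallel gripper is mounted at the origin on the work surface. World frame = base frame: x ahead of the robot, y to its left, z up, the work surface at z = 0. Lengths are in m, angles in degrees, forces in N, time in s.
With the tool pointing down it reaches from about 0.375 to 0.925 m from the base axis. Payload 3.1 kg.
Tool frame: the origin (TCP) lies between the finger pads; the fingertips stand manip.tips_ahead ahead of it and the grasp point (between the pads) lies 2 mm behind it (manip.tips_ahead is the distance from the TCP to the fingertips, in m); z points along the fingers, y is the line along which they close (so a half turn about z gives the same grasp; the last joint's range is limited). The gripper opens to 85 mm and grips with 20 to 120 N. Pads are 22 mm wide; open, the fingers measure 114 mm over their backs; the gripper's body (76 mm by 85 mm) begins 54 mm behind the grasp point. The pads swing forward as they close: fully open they stand 13 mm farther back than shut.
Start: joints at [-78.999, 21.939, 2.515, 91.553, -1.026, 66.532, -2.859], TCP at [0.186, 0.623, 0.248] pointing down, gripper open.
Joint ranges: [-149.38, 149.38], [-23.57, 123.04], [-84.95, 90], [0, 143.3], [-89.99, 269.99], [3.08, 112.72], [-163.45, 163.45]. Speed limits (degrees/s): [159.86, 159.86, 180, 180, 180, 180, 180].

INTERFACE

Orientations are given as a 3x3 rotation matrix whose columns are the frame's x, y, z axes.
In Python, from workcell import manip gives the robot as it stands. The module is installed in compiled form; this text tells all that it offers.
- The arm moves only by the tool move_arm, never from a script. Its argument "deltas" is a list of rows, each a list of 3 entries, a list of its own where there are three numbers: the shift along the world's x, y, z in m, then the turn, a rotation vector about the world's x, y, z in degrees, then the opening, from -1 (shut) to 1 (fully open). A call has 1 to 5 rows; each row is the pose to reach, as a shift and turn from the pose commanded when the call began; what a row does not reach only later rows make up. A row lasts 1/8 s, in which the tool goes at most 62.5 mm and 10.7 degrees, less where a joint would pass 70% of its speed; a pose out of reach is approached as far as the arm can. A call with a gripper value outside its range is refused whole. The fingers move at their own pace and stop on an object; "newtons" is the grip in N (left out, the last holds). Time passes only in rows, so rows that repeat a pose let the fingers close. It gives the time, the measured TCP pose, the force, the opening and the grip force at its end, in the units of the state.
- manip.read_state(): the state, without advancing time (a new reading comes with each control period).
- manip.grab_frame(name): name is "scene" or "top"; returns (picture, depth): 400x640x3 uint8, red, green, blue; 400x640 float32, m along the optical axis (not along the pixel's ray), 0 where there is no reading.
- manip.get_calibration(name): a dict with "K" (3x3 intrinsics, pixels), "extrinsics" (4x4, takes a point from world to camera coordinates). Camera axes: x right, y up, looking along -z (the intrinsics and any distortion apply to the point x, -y, -z); pixel columns grow to the right and rows downward; lengths in m; the calibration is good to about 2 mm. A picture is of the moment at which its call begins. get_calibration takes no time and is no camera call.
- manip.job_done(): hands the job in; it is judged then, once.
Trained networks look in the newest picture that a camera, given by its name, has taken for a name from the list of things; names that differ only in an ending like _2 or _b are one class to them, and where a whole thing is asked for, a point or a joint stands for the part that bears it (a point fixed in the world has none). Each returns a list of dicts, best first, with "conf" (0 to 1); they miss things now and then, are a little off and sometimes report something else, mostly with a low value. They report only what shows in the picture. A call takes as long as a camera call.
- manip.cut_out(camera, label): "mask" (400x640 bool, what is visible of it) and "location" ([column, row] in pixels, amid what is visible of it).
The state is a dict: "time": time; "joint_positions": joint angles; "dq": joint speeds; "joint_torque": joint torques, N m; "position": TCP position; "ee_rot": TCP orientation; "contact_force": force on the tool from outside, world axes, zero at the start; "moment": the same for the moment, N m; "opening": finger opening in m; "gripper_force": force on a finger pad.
Only numpy, scipy, OpenCV 4.12 (cv2) and the standard library are available. Lean on these libraries where they do the work, as an engineer would, in place of code of your own. Each camera call takes 0.05 s, during which the arm holds its last target. There are 200 camera calls.

## Working session

There is one attempt and no reset: what is moved stays moved. The work goes in short steps, Python scripts to look and compute and a tool call to move; the robot and the scene stay as the last step left them, time stands still between calls to the robot, and variables do not carry over. Pictures are saved under pics/ and viewed, at most 10 in all, crops included, and the job is handed in when it is done.

Besides the shell and the picture viewer there is one more tool, called after "Request:" in YAML: its name, and indented under it one key for each argument. move_arm: Moves the arm, as the interface text tells. Its arguments: {"type":"object","properties":{"deltas":{"type":"array","items":{"type":"array"}},"newtons":{"type":"number"}},"required":["deltas"]}

```bash
mkdir -p pics; cat > h.py <<'E'
import numpy as np, cv2
from workcell import manip
def world(cam,uv,d):
    c=manip.get_calibration(cam);K=c["K"];E=np.array(c["extrinsics"])
    uv=np.atleast_2d(uv).astype(float);d=np.atleast_1d(d)
    x=(uv[:,0]-K[0][2])/K[0][0]*d;y=(uv[:,1]-K[1][2])/K[1][1]*d
    P=np.c_[x,-y,-d,np.ones(len(d))]
    return (np.linalg.inv(E)@P.T).T[:,:3]
def maskpts(cam,m,dep):
    r,c=np.nonzero(m&(dep>0));return world(cam,np.c_[c,r],dep[r,c])
def proj(cam,p):
    c=manip.get_calibration(cam);q=np.array(c["extrinsics"])@np.append(p,1)
    u=np.array(c["K"])@np.array([q[0],-q[1],-q[2]]);return u[:2]/u[2]
E
python3 - <<'E'
from h import *
s=manip.read_state();print(s["time"],s["position"],s["ee_rot"],s["opening"],manip.tips_ahead)
for cam in("top","scene"):
    im,d=manip.grab_frame(cam);cv2.imwrite(f"pics/{cam}0.png",im[...,::-1])
    c=manip.get_calibration(cam);print(cam,c)
    for l in("fixture","tab_top","crank_grip","dial_centre","column_top","spray_bottle","bearing","sample_jar"):
        for o in manip.cut_out(cam,l)[:2]:
            p=maskpts(cam,o["mask"],d)
            print(l,round(o["conf"],2),np.round(o["location"]),o["mask"].sum(),np.round(np.median(p,0),3) if len(p) else "",np.round(np.percentile(p,98,axis=0),3) if len(p) else "",np.round(np.percentile(p,2,axis=0),3) if len(p) else "")
E
```

```text
0.0 [0.18549416 0.62200813 0.24684106] [[-9.58319545e-01  2.85697900e-01 -5.99509983e-04]
 [ 2.85698470e-01  9.58315887e-01 -2.65417254e-03]
 [-1.83771580e-04 -2.71482450e-03 -9.99996298e-01]] 0.08561534928208916 0.017
top {'K': array([[450.64272336,   0.        , 322.39133716],
       [  0.        , 450.64272336, 199.39730563],
       [  0.        ,   0.        ,   1.        ]]), 'extrinsics': array([[ 0.0040277 , -0.99998386,  0.00400623, -0.00645134],
       [ 0.98910585,  0.00457335,  0.14713496, -0.56987772],
       [-0.14715091,  0.00336997,  0.98910831, -1.38555588],
       [ 0.        ,  0.        ,  0.        ,  1.        ]])}
fixture 0.95 [308. 216.] 4540 [0.517 0.042 0.019] [0.624 0.176 0.191] [ 0.423 -0.09   0.01 ]
tab_top 0.97 [311. 206.] 686 [0.525 0.026 0.175] [0.58  0.064 0.232] [ 0.465 -0.043  0.153]
crank_grip 0.45 [312. 208.] 682 [0.527 0.026 0.175] [0.58  0.064 0.232] [ 0.468 -0.043  0.13 ]
crank_grip 0.29 [315. 212.] 752 [0.514 0.023 0.175] [0.58  0.064 0.232] [ 0.466 -0.043  0.161]
dial_centre 0.7 [314. 208.] 684 [0.528 0.026 0.175] [0.58  0.064 0.232] [ 0.465 -
[... 1163 characters left out ...]
0.177 0.125] [ 0.477 -0.055  0.061]
tab_top 0.64 [312. 198.] 743 [0.519 0.017 0.174] [0.58  0.063 0.232] [ 0.469 -0.05   0.151]
crank_grip 0.62 [319. 166.] 38 [0.48  0.172 0.1  ] [0.487 0.241 0.106] [0.444 0.155 0.002]
dial_centre 0.65 [308. 196.] 709 [0.523 0.018 0.174] [0.58  0.063 0.232] [ 0.47  -0.05   0.157]
column_top 0.6 [298. 195.] 939 [0.508 0.015 0.173] [0.581 0.062 0.231] [ 0.467 -0.05   0.039]
spray_bottle 0.84 [272. 336.] 852 [ 0.632 -0.35   0.111] [ 0.652 -0.318  0.172] [ 0.598 -0.369  0.014]
bearing 0.8 [229. 348.] 262 [ 0.523 -0.411  0.014] [ 0.543 -0.386  0.02 ] [ 0.497 -0.434  0.001]
sample_jar 0.77 [363. 141.] 303 [0.518 0.381 0.054] [0.537 0.414 0.074] [0.494 0.367 0.007]
```

View pics/top0.png

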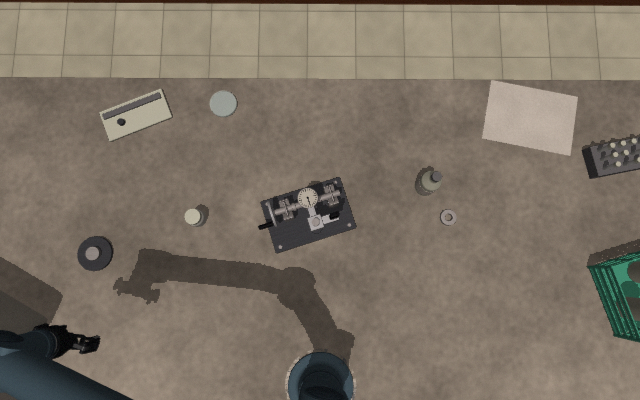

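View pics/scene0.png

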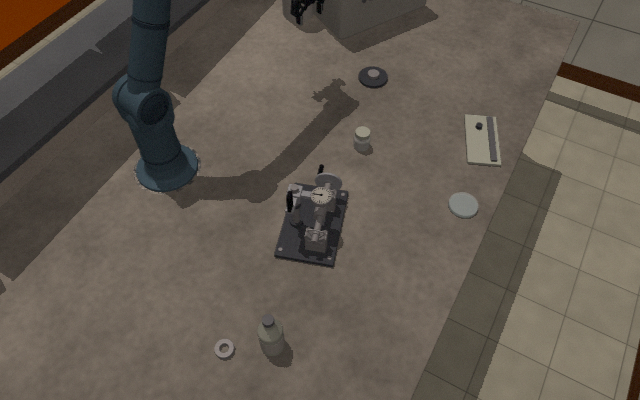

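```bash
python3 - <<'E'
from h import *
ims={};allp=[]
for cam in("top","scene"):
    im,d=manip.grab_frame(cam)
    o=manip.cut_out(cam,"fixture")[0]
    m=cv2.dilate(o["mask"].astype(np.uint8),np.ones((15,15)))>0
    p=maskpts(cam,m,d);ims[cam]=p
    q=p[(p[:,2]>.011)&(p[:,2]<.024)]
    r=cv2.minAreaRect(q[:,:2].astype(np.float32)*1000);print(cam,r,np.median(q[:,2]))
    for n,lo,hi in(("tab",.2,.3),("col",.187,.2)):
        t=p[p[:,2]>lo];t=t[t[:,2]<hi];print(n,len(t),t.mean(0).round(4),t.max(0).round(3),t.min(0).round(3))
    t=p[(p[:,1]>.145)&(p[:,2]>.05)&(p[:,0]<.51)];print("handle",len(t),t.mean(0),t.min(0),t.max(0))
    u=proj(cam,[.52,.03,.1]).astype(int)
    c=im[u[1]-50:u[1]+50,u[0]-67:u[0]+67,::-1];cv2.imwrite(f"pics/{cam}1.png",cv2.resize(c,None,fx=5,fy=5,interpolation=cv2.INTER_CUBIC));print(u)
a=cv2.imread("pics/top1.png");b=cv2.imread("pics/scene1.png")
cv2.imwrite("pics/both1.png",cv2.resize(np.vstack([a,b]),(402,600)))
E
```

```text
top ((531.5135498046875, 44.63792419433594), (187.71212768554688, 269.68902587890625), 18.092208862304688) 0.016285935789563943
tab 52 [ 0.5003 -0.0357  0.2275] [ 0.511 -0.024  0.235] [ 0.492 -0.049  0.203]
col 54 [0.4853 0.0128 0.192 ] [0.501 0.026 0.197] [ 0.475 -0.042  0.187]
handle 77 [0.48375325 0.16549227 0.10291588] [0.47000459 0.14501487 0.09411891] [0.509544  0.1903057 0.1299513]
[311 212]
scene ((524.8260498046875, 41.05223083496094), (175.39761352539062, 274.4402770996094), 18.0511531829834) 0.016148756229082184
tab 80 [ 0.5031 -0.0412  0.2221] [ 0.511 -0.024  0.236] [ 0.493 -0.052  0.2  ]
col 67 [ 0.4899 -0.0012  0.1924] [0.51  0.027 0.199] [ 0.472 -0.05   0.187]
handle 49 [0.48164565 0.16822306 0.10167788] [0.46931523 0.14562354 0.09428346] [0.50711095 0.18928604 0.12335327]
[308 207]
```

View pics/top1.png

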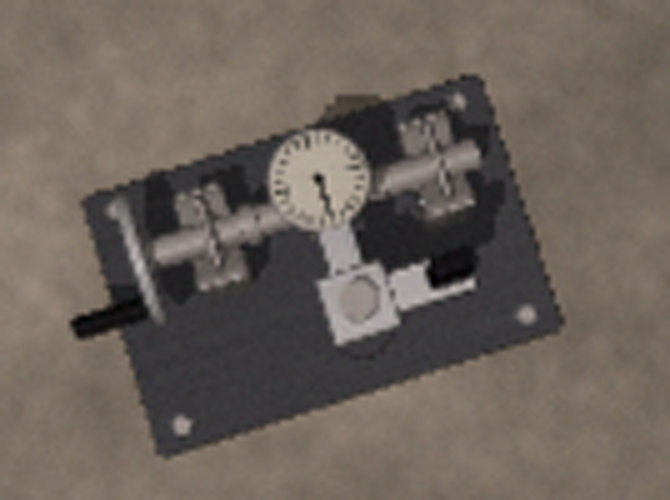

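```bash
cat >> h.py <<'E'
def fw(f,p):
    c,s=np.cos(f[2]),np.sin(f[2]);return np.array([f[0]+c*p[0]-s*p[1],f[1]+s*p[0]+c*p[1],p[2]])
E
python3 - <<'E'
from h import *
from scipy.optimize import least_squares
px=lambda x,y:np.array([244+(x+.5)/5-.5,162+(y+.5)/5-.5])
F=[((.06,.135,.016),(84,199)),((.06,-.135,.016),(475,76)),((-.115,-.135,.016),(563,323)),((-.115,.135,.016),(160,456)),((-.075,-.012,.192),(360,298))]
h=lambda a:(.032*np.sin(a),.132,.085+.032*np.cos(a))
def res(v,full=0):
    r=[proj("top",fw(v,p))-px(*q) for p,q in F]
    r.append(proj("top",fw(v,h(v[3])))-px(113,316))   # mid of visible sleeve
    r.append(proj("top",fw(v,(-.075,-.067,.236-v[4])))-px(453,262))
    return np.ravel(r)
s=least_squares(res,[.551,.0495,.314,-1.15,.004]);v=s.x
print(v,np.degrees(v[2]),s.fun.reshape(-1,2).round(2))
print("tab",fw(v,(-.075,-.067,.236)),"handle",fw(v,h(v[3])),"column",fw(v,(-.075,-.012,.192)),"dial",fw(v,(0,-.012,.17)))
E
```

```text
[ 0.55259692  0.0507954   0.31945107 -1.19874819  0.01277208] 18.30319804774463 [[-0.65 -0.26]
 [ 0.63 -1.09]
 [ 0.28  0.56]
 [ 0.21  0.3 ]
 [-0.17  0.14]
 [-0.41  0.21]
 [ 0.14  0.04]]
tab [ 0.50243237 -0.03636835  0.236     ] handle [0.48284039 0.16675533 0.09663277] column [0.48515987 0.01584909 0.192     ] dial [0.55636546 0.0394025  0.17      ]
```

Request:
move_arm:
  deltas:
    - [[0.025,-0.05,0.01],[0,0,-5.5],-1]
    - [[0.05,-0.1,0.02],[0,0,-11],-1]
    - [[0.075,-0.15,0.03],[0,0,-16.5],-1]
    - [[0.1,-0.2,0.04],[0,0,-22],-1]
    - [[0.125,-0.25,0.05],[0,0,-27.5],-1]

```text
time: 1.72
position: [0.3115, 0.3712, 0.2989]
ee_rot: [[-0.716, 0.698, 0.0], [0.698, 0.716, 0.001], [0.0, 0.001, -1.0]]
contact_force: [1.0, -0.2, 0.5]
opening: 0.0
gripper_force: 0.0
```

Request:
move_arm:
  deltas:
    - [[0.025,-0.05,0],[0,0,-5.5],-1]
    - [[0.05,-0.1,0],[0,0,-11],-1]
    - [[0.075,-0.15,0],[0,0,-16.5],-1]
    - [[0.1,-0.2,0],[0,0,-22],-1]
    - [[0.125,-0.25,0],[0,0,-27.5],-1]

```text
time: 2.35
position: [0.4364, 0.1212, 0.2987]
ee_rot: [[-0.313, 0.95, 0.001], [0.95, 0.313, 0.001], [0.001, 0.001, -1.0]]
contact_force: [0.2, -0.2, 0.5]
opening: 0.0002
gripper_force: 0.0
```

Request:
move_arm:
  deltas:
    - [[0.022,-0.053,0],[0,0,0],-1]
    - [[0.044,-0.106,0],[0,0,0],-1]
    - [[0.065,-0.158,0],[0,0,0],-1]
    - [[0.065,-0.158,-0.02],[0,0,0],-1]
    - [[0.065,-0.158,-0.036],[0,0,0],-1]

```text
time: 2.98
position: [0.5007, -0.0356, 0.2617]
ee_rot: [[-0.314, 0.949, 0.0], [0.949, 0.314, 0.0], [0.0, 0.0, -1.0]]
contact_force: [-0.3, 1.1, -0.4]
opening: -0.0002
gripper_force: 0.0
```

```bash
python3 - <<'E'
from h import *
o=[]
for cam in("top","scene"):
    im,d=manip.grab_frame(cam);u=proj(cam,[.5015,-.0365,.236]).astype(int);print(u)
    c=im[u[1]-30:u[1]+30,u[0]-40:u[0]+40,::-1];o.append(cv2.resize(c,None,fx=9.5,fy=9.5,interpolation=cv2.INTER_CUBIC)[:, :760])
cv2.imwrite("pics/tab.png",cv2.resize(np.hstack(o),(800,300)))
E
```

```text
[334 213]
[288 193]
```

View pics/tab.png

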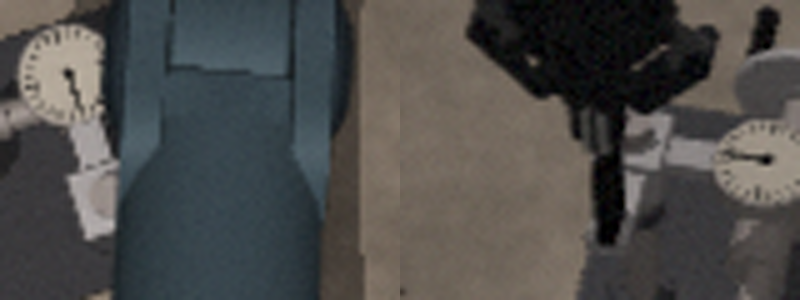

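Request:
move_arm:
  deltas:
    - [[0,0,-0.005],[0,0,0],-1]
    - [[0,0,-0.01],[0,0,0],-1]
    - [[0,0,-0.014],[0,0,0],-1]
    - [[0,0,-0.018],[0,0,0],-1]
    - [[0,0,-0.022],[0,0,0],-1]

```text
time: 3.7
position: [0.501, -0.0347, 0.2413]
ee_rot: [[-0.316, 0.949, 0.0], [0.949, 0.316, 0.001], [0.001, 0.0, -1.0]]
contact_force: [-2.6, 0.5, 6.1]
opening: 0.0001
gripper_force: 3.1
```

Request:
move_arm:
  deltas:
    - [[0,0,-0.003],[0,0,0],-1]
    - [[0,0,-0.006],[0,0,0],-1]
    - [[0,0,-0.009],[0,0,0],-1]
    - [[0,0,-0.012],[0,0,0],-1]
    - [[0,0,-0.014],[0,0,0],-1]

```text
time: 4.32
position: [0.5009, -0.0347, 0.2272]
ee_rot: [[-0.316, 0.949, -0.0], [0.949, 0.316, 0.001], [0.001, 0.0, -1.0]]
contact_force: [-2.6, -0.0, 5.8]
opening: -0.0002
gripper_force: 2.9
```

Request:
move_arm:
  deltas:
    - [[0,0,-0.0015],[0,0,0],-1]
    - [[0,0,-0.0025],[0,0,0],-1]
    - [[0,0,-0.003],[0,0,0],-1]

```text
time: 4.7
position: [0.501, -0.0347, 0.2244]
ee_rot: [[-0.316, 0.949, -0.0], [0.949, 0.316, 0.001], [0.001, 0.0, -1.0]]
contact_force: [-2.7, 0.1, 6.6]
opening: 0.0003
gripper_force: 3.5
```

Request:
move_arm:
  deltas:
    - [[0,0,-0.0005],[0,0,0],-1]
    - [[0,0,-0.001],[0,0,0],-1]

```text
time: 4.95
position: [0.501, -0.0347, 0.2235]
ee_rot: [[-0.316, 0.949, -0.0], [0.949, 0.316, 0.001], [0.001, 0.0, -1.0]]
contact_force: [-3.0, 0.8, 6.5]
opening: 0.0004
gripper_force: 3.6
```

Request:
move_arm:
  deltas:
    - [[0,0,-0.0004],[0,0,0],-1]
    - [[0,0,-0.0008],[0,0,0],-1]

```text
time: 5.2
position: [0.501, -0.0347, 0.2231]
ee_rot: [[-0.316, 0.949, -0.0], [0.949, 0.316, 0.002], [0.002, 0.0, -1.0]]
contact_force: [-4.6, 0.7, 10.7]
opening: -0.0003
gripper_force: 5.5
```

Request:
move_arm:
  deltas:
    - [[0,0,0.02],[0,0,0],-1]
    - [[0,0,0.06],[0,0,0],-1]

```text
time: 5.45
position: [0.4993, -0.0349, 0.2805]
ee_rot: [[-0.316, 0.949, -0.004], [0.949, 0.316, -0.001], [0.0, -0.004, -1.0]]
contact_force: [0.3, 0.1, 0.3]
opening: 0.0003
gripper_force: 0.0
```

```bash
cat > dial.py <<'E'
from h import *
import sys
v=[.552,.050,np.radians(18.2)]
o=[]
# rectify dial plane: fixture coords +-35mm at dial height zd -> 600 px, up in picture = fixture +x, left = +y
zd=float(sys.argv[2])
for cam in("top","scene"):
    im,d=manip.grab_frame(cam)
    u0=proj(cam,fw(v,(0,-.012,zd))).astype(int)
    dd=d[u0[1]-3:u0[1]+4,u0[0]-3:u0[0]+4];print(cam,u0,"dial z",np.median(maskpts(cam,np.isin(np.arange(d.size).reshape(d.shape),np.arange(d.size).reshape(d.shape)[u0[1]-3:u0[1]+4,u0[0]-3:u0[0]+4]),d),0).round(4))
    S=[(a,b) for a in(-.04,.04) for b in(-.04,.04)]
    src=np.float32([proj(cam,fw(v,(a,-.012+b,zd))) for a,b in S])
    dst=np.float32([(200-b*5000,200-a*5000) for a,b in S])
    o.append(cv2.warpPerspective(im[...,::-1].copy(),cv2.getPerspectiveTransform(src,dst),(400,400),flags=cv2.INTER_CUBIC))
    g=cv2.cvtColor(o[-1],cv2.COLOR_BGR2GRAY)
    _,w=cv2.threshold(cv2.medianBlur(g,5),150,255,0);n,l,st,ce=cv2.connectedComponentsWithStats(w)
    k=1+np.argmax(st[1:,4]);x,y,ww,h,_=st[k];cx,cy=x+ww/2,y+h/2;r=(ww+h)/4
    th=np.arange(0,360)  # clockwise from fixture -x (picture down)
    A=np.radians(th);P=[]
    for rr in np.linspace(.18*r,.62*r,30):
        P.append(cv2.remap(g,np.float32(cx-rr*np.sin(A))[None],np.float32(cy+rr*np.cos(A))[None],1)[0])
    p=np.mean(P,0);p=cv2.GaussianBlur(np.tile(p,3)[None].astype(np.float32),(0,0),4)[0][360:720]
    b=p.argmin();print("circle",cx,cy,ww,h,"needle rad",np.radians(b).round(3),p.min().round(),np.median(p).round())
cv2.imwrite(sys.argv[1],np.hstack(o))
E
python3 dial.py pics/d1.png 0.145
```

```text
top [308 198] dial z [0.5578 0.0386 0.1495]
circle 176.5 196.0 237 280 needle rad 1.606 80.0 167.0
scene [320 201] dial z [0.554  0.0358 0.1483]
circle 127.0 233.5 54 19 needle rad 3.002 138.0 148.0
```

View pics/d1.png

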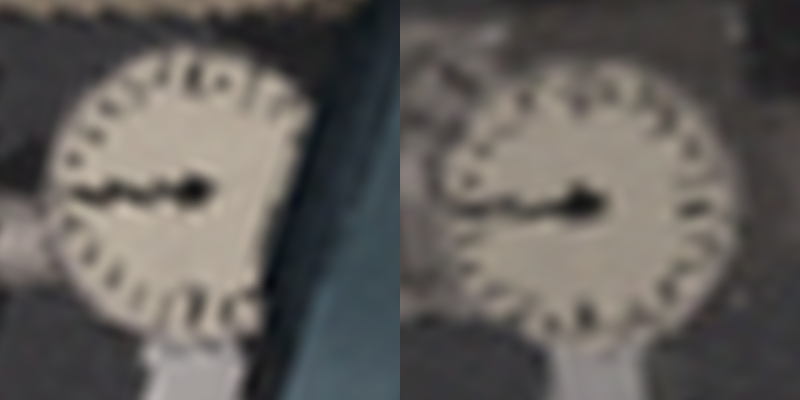

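Request:
move_arm:
  deltas:
    - [[-0.005,0.05,0],[0,0,0],0]
    - [[-0.01,0.1,0],[0,0,0],0]
    - [[-0.014,0.15,0],[0,0,0],0]
    - [[-0.018,0.202,0],[0,0,0],0]
    - [[-0.018,0.202,-0.05],[0,0,0],0]
  newtons: 20

```text
time: 6.18
position: [0.485, 0.1749, 0.234]
ee_rot: [[-0.326, 0.945, 0.008], [0.945, 0.326, 0.007], [0.004, 0.01, -1.0]]
contact_force: [0.2, -0.2, -0.7]
opening: 0.0425
gripper_force: 0.0
```

Request:
move_arm:
  deltas:
    - [[0,0,-0.05],[0,0,0],0]
    - [[0,0,-0.08],[0,0,0],0]
    - [[0,0,-0.08],[0,0,0],0]

```text
time: 6.55
position: [0.48, 0.1658, 0.1484]
ee_rot: [[-0.316, 0.949, -0.006], [0.949, 0.316, -0.004], [-0.002, -0.007, -1.0]]
contact_force: [0.3, 0.0, 0.1]
opening: 0.0429
gripper_force: 0.0
```

```bash
python3 - <<'E'
from h import *
o=[]
for cam in("top","scene"):
    im,d=manip.grab_frame(cam);u=proj(cam,[.4822,.1671,.097]).astype(int)
    c=im[u[1]-30:u[1]+30,u[0]-40:u[0]+40,::-1];o.append(cv2.resize(c,(400,300),interpolation=cv2.INTER_CUBIC))
cv2.imwrite("pics/crank.png",np.hstack(o))
E
```

```text
(no output)
```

View pics/crank.png

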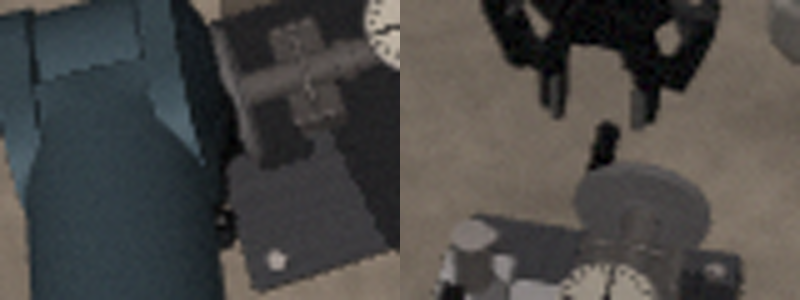

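Request:
move_arm:
  deltas:
    - [[0.001,0,-0.03],[0,0,0],0]
    - [[0.001,0,-0.056],[0,0,0],0]
    - [[0.001,0,-0.056],[0,0,0],0]

```text
time: 7.02
position: [0.4836, 0.1669, 0.0956]
ee_rot: [[-0.316, 0.949, -0.001], [0.949, 0.316, -0.0], [-0.0, -0.001, -1.0]]
contact_force: [0.5, -0.1, 0.7]
opening: 0.0426
gripper_force: 0.0
```

Close gently.

Request:
move_arm:
  deltas:
    - [[0,0,0],[0,0,0],-0.4]
    - [[0,0,0],[0,0,0],-0.6]
    - [[0,0,0],[0,0,0],-1]
    - [[0,0,0],[0,0,0],-1]
  newtons: 20

```text
time: 7.52
position: [0.4833, 0.1669, 0.0961]
ee_rot: [[-0.315, 0.949, -0.001], [0.949, 0.315, 0.0], [0.001, -0.001, -1.0]]
contact_force: [-2.4, -0.3, 4.2]
opening: 0.0129
gripper_force: 21.4
```

Request:
move_arm:
  deltas:
    - [[0.0022,0.0007,0.0042],[0,0,0],-1]
    - [[0.0049,0.0016,0.008],[0,0,0],-1]
    - [[0.0082,0.0027,0.0114],[0,0,0],-1]

```text
time: 7.9
position: [0.4878, 0.1684, 0.1052]
ee_rot: [[-0.316, 0.949, -0.01], [0.949, 0.316, -0.003], [0.0, -0.01, -1.0]]
contact_force: [-8.3, -2.1, -0.2]
opening: 0.0134
gripper_force: 21.1
```

Request:
move_arm:
  deltas:
    - [[0.0037,0.0012,0.0028],[0,0,0],-1]
    - [[0.0077,0.0026,0.005],[0,0,0],-1]
    - [[0.0121,0.004,0.0065],[0,0,0],-1]
    - [[0.0165,0.0055,0.0074],[0,0,0],-1]

```text
time: 8.4
position: [0.5017, 0.173, 0.1144]
ee_rot: [[-0.315, 0.949, -0.018], [0.949, 0.315, -0.003], [0.003, -0.018, -1.0]]
contact_force: [-17.0, -4.9, 23.6]
opening: 0.0134
gripper_force: 23.9
```

Request:
move_arm:
  deltas:
    - [[0,0,0.0008],[0,0,0],-1]
    - [[0,0,0.0015],[0,0,0],-1]

```text
time: 8.65
position: [0.5085, 0.1751, 0.117]
ee_rot: [[-0.316, 0.949, -0.001], [0.949, 0.316, 0.001], [0.001, -0.0, -1.0]]
contact_force: [-4.7, -0.8, 4.2]
opening: 0.0129
gripper_force: 21.9
```

Request:
move_arm:
  deltas:
    - [[0.003,0.001,0],[0,0,0],-1]
    - [[0.0061,0.002,0],[0,0,0],-1]
    - [[0.0105,0.0035,-0.0008],[0,0,0],-1]
    - [[0.0149,0.0049,-0.0024],[0,0,0],-1]
    - [[0.0149,0.0049,-0.0024],[0,0,0],-1]

```text
time: 9.28
position: [0.5252, 0.1806, 0.1144]
ee_rot: [[-0.316, 0.949, 0.003], [0.949, 0.316, 0.001], [-0.0, 0.004, -1.0]]
contact_force: [-1.5, -1.4, 2.7]
opening: 0.0131
gripper_force: 21.8
```

Request:
move_arm:
  deltas:
    - [[0.0031,0.001,-0.0019],[0,0,0],-1]
    - [[0.0061,0.002,-0.0042],[0,0,0],-1]
    - [[0.0061,0.002,-0.0042],[0,0,0],-1]

```text
time: 9.65
position: [0.5315, 0.1826, 0.1101]
ee_rot: [[-0.316, 0.949, 0.004], [0.949, 0.316, 0.001], [-0.0, 0.004, -1.0]]
contact_force: [-0.0, 0.9, 4.2]
opening: 0.0129
gripper_force: 21.8
```

```bash
python3 dial.py pics/d2.png 0.149
```

```text
top [307 198] dial z [0.558  0.0414 0.149 ]
circle 194.5 202.5 277 289 needle rad 5.009 84.0 174.0
scene [320 200] dial z [0.5533 0.0383 0.1486]
circle 156.0 212.5 10 19 needle rad 4.66 152.0 153.0
```

View pics/d2.png

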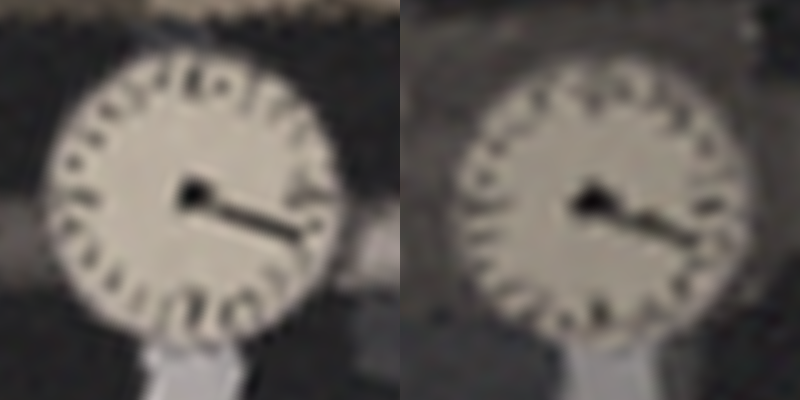

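Request:
move_arm:
  deltas:
    - [[0.003,0.001,-0.0031],[0,0,0],-1]
    - [[0.0058,0.0019,-0.007],[0,0,0],-1]
    - [[0.0058,0.0019,-0.007],[0,0,0],-1]

```text
time: 10.12
position: [0.5374, 0.1846, 0.1031]
ee_rot: [[-0.316, 0.949, 0.005], [0.949, 0.316, 0.001], [-0.0, 0.005, -1.0]]
contact_force: [2.7, 1.0, 2.6]
opening: 0.013
gripper_force: 21.8
```

```bash
cat > ndl.py <<'E'
import cv2,numpy as np,sys
im=cv2.imread(sys.argv[1])
for k in(0,1):
    g=cv2.cvtColor(im[:,400*k:400*k+400],cv2.COLOR_BGR2GRAY).astype(np.float32)
    yy,xx=np.mgrid[:400,:400];b=cv2.GaussianBlur(g,(0,0),10);m=np.hypot(xx-197,yy-198)<30;b[~m]=255
    cy,cx=np.unravel_index(b.argmin(),b.shape)
    A=np.radians(np.arange(0,360,.5));p=np.mean([cv2.remap(g,np.float32(cx-r*np.sin(A))[None],np.float32(cy+r*np.cos(A))[None],1)[0] for r in np.arange(40,88,2)],0)
    i=p.argmin();j=np.arange(i-30,i+31);w=np.clip(p.max()*.85-p[j%720],0,None)
    print(k,cx,cy,"needle",round(np.radians((w*j).sum()/w.sum()/2),3))
E
python3 dial.py pics/d3.png 0.149 >/dev/null; for i in 1 2 3; do python3 ndl.py pics/d$i.png;done
```

```text
0 191 191 needle 1.535
1 180 204 needle 1.477
0 195 195 needle 5.133
1 195 202 needle 5.104
0 195 195 needle 5.064
1 195 202 needle 5.057
```

Request:
move_arm:
  deltas:
    - [[-0.0021,-0.0007,0.0032],[0,0,0],-1]
    - [[-0.0043,-0.0014,0.0058],[0,0,0],-1]
    - [[-0.0043,-0.0014,0.0058],[0,0,0],-1]
    - [[-0.0043,-0.0014,0.0058],[0,0,0],-1]

```text
time: 10.72
position: [0.5328, 0.1831, 0.1088]
ee_rot: [[-0.316, 0.949, 0.004], [0.949, 0.316, 0.001], [-0.0, 0.005, -1.0]]
contact_force: [5.2, 3.1, 2.1]
opening: 0.0129
gripper_force: 21.7
```

```bash
python3 dial.py pics/d4.png 0.149 >/dev/null; python3 ndl.py pics/d4.png
```

```text
0 194 195 needle 5.127
1 194 202 needle 5.113
```

Request:
move_arm:
  deltas:
    - [[0,0,0],[0,0,0],-0.3]
    - [[0,0,0],[0,0,0],0]
    - [[0,0,0],[0,0,0],0]
    - [[0,0,0.04],[0,0,0],0]
    - [[0,0,0.1],[0,0,0],0]

```text
time: 11.45
position: [0.5283, 0.1818, 0.2064]
ee_rot: [[-0.316, 0.949, -0.006], [0.949, 0.316, -0.004], [-0.001, -0.007, -1.0]]
contact_force: [0.8, 0.7, 0.7]
opening: 0.0427
gripper_force: 0.0
```

Request:
move_arm:
  deltas:
    - [[0,0.03,0.04],[0,0,0],0]
    - [[0,0.05,0.06],[0,0,0],0]
    - [[0,0.05,0.06],[0,0,0],0]

```text
time: 11.82
position: [0.5311, 0.2351, 0.2694]
ee_rot: [[-0.32, 0.948, 0.002], [0.948, 0.32, 0.002], [0.002, 0.003, -1.0]]
contact_force: [0.2, -0.3, 0.0]
opening: 0.0428
gripper_force: 0.0
```

```bash
python3 dial.py pics/d5.png 0.149; python3 ndl.py pics/d5.png
```

```text
top [307 198] dial z [0.5581 0.0415 0.1497]
circle 194.5 202.5 277 289 needle rad 5.009 82.0 176.0
scene [320 200] dial z [0.5533 0.0381 0.1487]
circle 156.5 212.5 7 15 needle rad 4.852 150.0 152.0
0 195 196 needle 5.118
1 193 201 needle 5.123
```

View pics/d5.png

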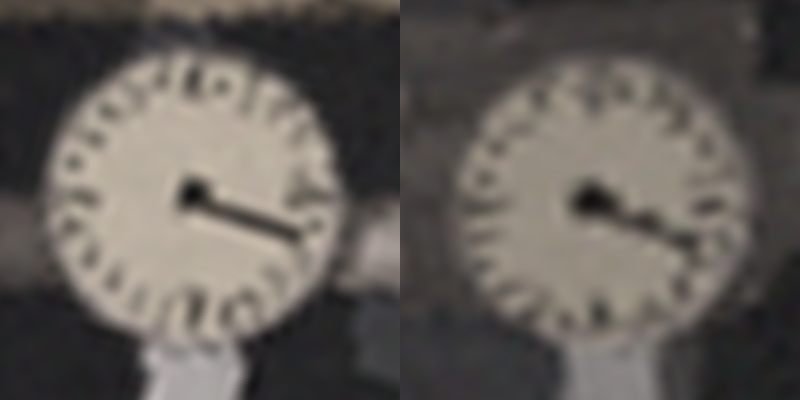

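The needle runs from the hub at (192,195) to the tip at (298,238), about 5.1 rad. That is the peak reading, and it held after release, so I'm handing in.

```bash
python3 -c "
from workcell import manip
print(manip.job_done())"
```

```text
the job is handed in; nothing more can be done
None
```

I lowered the carriage onto its stop and turned the shaft to its high spot. After I let go, the needle reads about 5.1 rad, which is its peak, and the job is handed in; the result of the judging was not shown.

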